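Drop a batch of pebbles through the spring-gate feeder

ROBOT

A 7-joint arm with a two-finger parallel gripper is mounted at the origin on the work surface; the furniture and walls round the work are solid. World frame = base frame: x ahead of the robot, y to its left, z up, the work surface at z = 0. Lengths are in mm, angles in rad, forces in N, time in s.
With the tool pointing down it reaches from about 400 to 875 mm from the base axis. Payload 19.3 kg.
Tool frame: the origin (TCP) lies at the very end of the fingers, on their centre line; the grasp point (between the pads) lies 19 mm behind it (grip_point_offset is the z of the grasp point in the tool frame, in mm); z points along the fingers, y is the line along which they close (so a half turn about z gives the same grasp; the last joint's range is limited). The gripper opens to 85 mm and grips with 20 to 120 N. Pads are 22 mm wide; open, the fingers measure 114 mm over their backs; the gripper's body (76 mm by 85 mm) begins 54 mm behind the grasp point. The pads swing forward as they close: fully open they stand 13 mm farther back than shut.
Start: joints at [-1.238, 0.521, -0.036, 1.599, 0.021, 1.021, -0.113], TCP at [245.015, 574.963, 231.291] pointing down, gripper open.
Joint ranges: [-2.91, 2.91], [-0.3, 2.13], [-1.5, 1.42], [0.17, 2.43], [-1.26, 4.41], [0.16, 1.93], [-2.52, 2.52]. Speed limits (rad/s): [1.89, 1.89, 2.39, 2.39, 3.01, 3.01, 3.01].

INTERFACE

Orientations are given as a 3x3 rotation matrix whose columns are the frame's x, y, z axes.
In Python, from workcell import movep, movel, goto_joints, open_gripper, clamp, wait, inverse_kinematics, read_state, camera, PlanningError, finish_job, grip_point_offset gives the robot as it stands. Calls block until the motion is done:
- movep(position, orientation): joint-space move of the TCP to a pose.
- movel(position, frame=None, max_speed=150, guard=None): straight line of the TCP; frame=None keeps the orientation; max_speed is the mean speed in mm/s. With guard (N) it stops when the force on the tool has changed by that much, and returns True; else False.
- goto_joints(angles): joint-space move.
- open_gripper() and clamp(): open the fingers fully, or close them until they stop; the grip force is fixed at half the most.
- wait(seconds).
- inverse_kinematics(position, orientation): joint angles nearest the present ones, or None.
- read_state(): the state.
- camera(name): name is "scene" or "top" or "wrist"; returns a dict with "image" (384x512x3 uint8, blue, green, red), "range_z" (384x512 float32, mm along the optical axis (not along the pixel's ray), 0 where there is no reading), "fx", "fy", "cx", "cy" (pixels), "cam_to_world" (4x4, takes a point from camera to world coordinates). Camera axes: x right, y up, looking along -z (the intrinsics and any distortion apply to the point x, -y, -z); pixel columns grow to the right and rows downward; lengths in mm; the calibration is good to about 2 mm. A picture is of the moment at which its call begins.
A pose or a line that the arm cannot do raises PlanningError and nothing moves.
- finish_job(): hands the job in; it is judged then, once.
The state is a dict: "time": time; "qpos": joint angles; "qvel": joint speeds; "joint_efforts": joint torques, N m; "eef_pos": TCP position; "tool_rot": TCP orientation; "ft_force": force on the tool from outside, world axes, zero at the start; "torque": the same for the moment, N m; "finger_gap": finger opening in mm; "gripper_force": force on a finger pad.
Only numpy, scipy, OpenCV 4.12 (cv2) and the standard library are available. Lean on these libraries where they do the work, as an engineer would, in place of code of your own. Each camera call takes 0.05 s, during which the arm holds its last target. There are 200 camera calls.

TASK

Pour all six pebbles from the scoop into the feeder's hopper while its gate is shut, and set the empty scoop back down flat on the table, clear of the feeder. Then pull the spring-return gate out by its knob until the knob is level with the two index clips on the rails, so that the whole batch drops into the cup, and finish still holding the knob there: do not let go. Leave the tape roll and the eraser where they are.

Things in the scene. Friction and masses are not known exactly. Their poses are not given: they have to be found in the camera images.
- feeder: Batch feeder fixed to the table: round metal hopper on a stand over a plastic cup. Origin: underside centre, below the hopper's axis; z up; its -x axis is the way the gate pulls out (roughly towards the robot). Base plate 160 x 150 mm; deck 156 x 146 mm, top at 85 mm. Two rails 74 mm apart, top at z 92 mm, run 220 mm from the axis to the front on two thin legs.
- hopper_mouth (a point): Centre of the hopper's open round mouth, at rim height, 160 mm above the table; 132 mm across outside, 126 mm inside, narrowing to a 50 mm outlet.
- cup_floor (a point): Inner floor of the plastic cup (71 mm across, 71 mm high, standing on the feeder's base below the outlet), 10 mm above the table.
- gate (a joint): The feeder's gate, a flat steel slide under the hopper, in m: 0 shut, grows as it is pulled out along the feeder's -x, stop at 0.075. A spring always pulls it home: 2.4 N at 0 plus 120 N/m (about 9 N at the mark); it shuts when let go. From about 0.040 on the pebbles can fall through.
- knob (a point): Centre of the grip part of the gate's upright round black knob, 20 mm across, reaching 26 mm below this point (foot with a 28 mm collar, 4 mm high, on the slide) and 19 mm above it. Moves with the gate; when shut it is 125 mm in front of the hopper's axis, 117 mm above the table. A thin dark line across the slide marks the knob's axis.
- mark (a point): The mark: midway between two small black index clips (8 mm wide, 26 mm long tabs, 4 mm high, standing out sideways) on the two rails, 92 mm above the table; axes as the feeder's. The knob's axis is at the mark when it is level with the clips along the feeder's x (44 to 56 mm of pull).
- scoop: Loose aluminium scoop, 140 g, open at top and nose. Origin: underside below the pan's middle; x to the nose, z up. Pan x -45 to +48 mm, 78 mm wide, walls 45 mm high (lower at the nose), floor 3 mm, rising by 0.2 rad over the last 33 mm. Wooden bar handle x -45 to -135 mm, with a foot at its end. The pebbles slide out when the nose is tipped down by about 1 rad.
- scoop_grip (a point): Centre of the scoop's handle at a good place to grip, 82 mm behind the scoop's origin, 35 mm above the table; the handle is 18 mm wide, 24 mm high; axes as the scoop's (x to the nose, grip along y).
- scoop_nose (a point): Middle of the scoop's pouring lip, 48 mm in front of the scoop's origin and 9 mm above its underside.
- masking_tape: Bystander: roll of masking tape lying flat, 107 mm across, 25 mm high; origin underside centre.
- eraser_b: Bystander: small eraser in its sleeve, 19 x 42 x 13 mm; origin underside centre.
- pebble_a_c (a point): Centre of one of the six white marble pebbles, 18 x 22 x 12 mm, 10 g, lying in the scoop at the start.
- pebble_b_c (a point): Centre of one of the six white marble pebbles, 18 x 22 x 12 mm, 10 g, lying in the scoop at the start.
- pebble_c_c (a point): Centre of one of the six white marble pebbles, 18 x 22 x 12 mm, 10 g, lying in the scoop at the start.
- pebble_d_c (a point): Centre of one of the six white marble pebbles, 18 x 22 x 12 mm, 10 g, lying in the scoop at the start.
- pebble_e_c (a point): Centre of one of the six white marble pebbles, 18 x 22 x 12 mm, 10 g, lying in the scoop at the start.
- pebble_f_c (a point): Centre of one of the six white marble pebbles, 18 x 22 x 12 mm, 10 g, lying in the scoop at the start.

How it is judged:
By the outcome, as a careful person would: the job done as asked, in the order asked, and still so for the second after the job is handed in, while the arm keeps its last pose, push and grip.
It also fails if it takes over 64 s, if anything falls off the work surface, if the arm or the gripper's body presses on something with over 40 N, if the wrist force passes 120 N, or if a joint passes its speed limit or range.

## Working session

There is one attempt and no reset: what is moved stays moved. The work goes in short steps, each a Python script; the robot and the scene stay as the last script left them, time stands still between calls to the robot, and variables do not carry over. Pictures are saved under pics/ and viewed, at most 10 in all, crops included, and the job is handed in when it is done.

```bash
ls; mkdir -p pics; cat > h.py <<'E'
import numpy as np, cv2
from workcell import *
def world(c, u, v, z=None):
    """pixel -> world; by range image, or on the plane at height z"""
    M=np.array(c["cam_to_world"]); u=np.atleast_1d(u).astype(float); v=np.atleast_1d(v).astype(float)
    d=np.stack([(u-c["cx"])/c["fx"],-(v-c["cy"])/c["fy"],-np.ones_like(u)],1)
    if z is None: 
        r=c["range_z"][v.astype(int),u.astype(int)][:,None]; return (d*r)@M[:3,:3].T+M[:3,3]
    w=d@M[:3,:3].T; return M[:3,3]+w*((z-M[2,3])/w[:,2])[:,None]
def cloud(c):
    v,u=np.mgrid[0:384,0:512]; return world(c,u.ravel(),v.ravel()).reshape(384,512,3)
E
python3 - <<'E'
from h import *
import pickle
for n in("scene","top"):
    c=camera(n); pickle.dump(c,open(n+".pkl","wb")); cv2.imwrite(f"pics/{n}0.png",c["image"]); print(n,{k:c[k] for k in c if k not in("image","range_z")})
print(read_state()["time"],grip_point_offset)
E
```

```text
pics
scene {'fx': 416.1434086921222, 'fy': 416.1434086921222, 'cx': 252.93433041737285, 'cy': 189.2708388507904, 'cam_to_world': array([[-7.17749953e-01,  3.74995360e-01, -5.86697098e-01,
        -1.89227724e+01],
       [-6.96287185e-01, -3.91836183e-01,  6.01372233e-01,
         4.94793274e+02],
       [-4.37735492e-03,  8.40144562e-01,  5.42344865e-01,
         6.29521193e+02],
       [ 0.00000000e+00,  0.00000000e+00,  0.00000000e+00,
         1.00000000e+00]])}
top {'fx': 360.2483057129943, 'fy': 360.2483057129943, 'cx': 249.81402772022747, 'cy': 192.38922700981345, 'cam_to_world': array([[ 4.53155629e-03,  9.86568300e-01, -1.63286418e-01,
         3.52371267e+02],
       [-9.99974380e-01,  3.56583935e-03, -6.20686119e-03,
        -9.27758803e+01],
       [-5.54123936e-03,  1.63310361e-01,  9.86559183e-01,
         1.11558653e+03],
       [ 0.00000000e+00,  0.00000000e+00,  0.00000000e+00,
         1.00000000e+00]])}
0.1 -18.700000000000003
```

View pics/scene0.png

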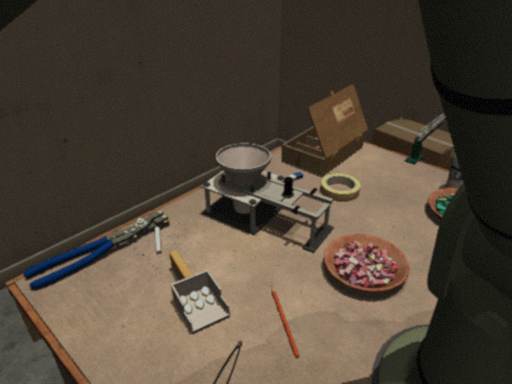

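View pics/top0.png

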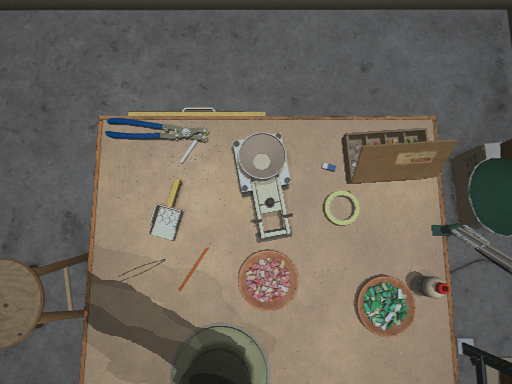

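Top view: hopper centred at about (263,155), knob (269,202), clips about (252,217) and (289,214), and the scoop pan at (165,222) with its handle running up to (176,182), so the nose points towards the robot. In the scene view the pebbles lie in the pan at (200,298) and the knob is at (288,186).

```bash
python3 - <<'E'
from h import *
import pickle
t=pickle.load(open("top.pkl","rb")); s=pickle.load(open("scene.pkl","rb"))
for n,c in(("top",t),("scene",s)):
    P=cloud(c); im=c["image"].astype(int); hsv=cv2.cvtColor(c["image"],cv2.COLOR_BGR2HSV)
    ok=c["range_z"]>0
    tab=ok&(abs(P[...,2])<8); print(n,"table z med",np.median(P[tab][:,2]))
    # hopper rim
    m=ok&(P[...,2]>153)&(P[...,2]<168)&(P[...,0]>300)&(abs(P[...,1]+100)<250)
    k,lab,st,ce=cv2.connectedComponentsWithStats(m.astype(np.uint8),connectivity=8)
    for i in range(1,k):
        if st[i,4]>25:
            q=P[lab==i]; print(" rim?",st[i],"c",cv2.minEnclosingCircle(q[:,:2].astype(np.float32)),np.median(q[:,2]))
    # handle
    box=np.zeros_like(ok); 
    if n=="top": box[170:245,140:195]=1
    else: box[240:340,150:240]=1
    y=box&(hsv[...,1]>120)&(hsv[...,2]>100)&(P[...,2]>15)
    q=P[y]; q0=q[:,:2].mean(0); u,sv,vt=np.linalg.svd(q[:,:2]-q0); 
    print(" handle",y.sum(),q0,"dir",vt[0],"z",np.percentile(q[:,2],[10,50,90]),"ext",np.percentile((q[:,:2]-q0)@vt[0],[1,99]))
    pm=box&(P[...,2]>34)&~y; q=P[pm]; print(" pan walls",pm.sum(),cv2.minAreaRect(q[:,:2].astype(np.float32)) if len(q) else 0)
    # black knob
    box=np.zeros_like(ok)
    if n=="top": box[190:230,240:300]=1
    else: box[165:220,260:340]=1
    d=box&(hsv[...,2]<45)&(P[...,2]>84)
    k,lab,st,ce=cv2.connectedComponentsWithStats(d.astype(np.uint8),connectivity=8)
    for i in range(1,k):
        if st[i,4]>3: q=P[lab==i]; print(" dark",st[i],ce[i],"med",np.median(q,0),"maxz",q[:,2].max())
    # rails: points in deck-height band
    m=ok&(P[...,2]>75)&(P[...,2]<97)&(P[...,0]>350)&(abs(P[...,1]+140)<120)
    print(" deck+rails",m.sum(),cv2.minAreaRect(P[m][:,:2].astype(np.float32)))
t3=lambda n,s:cv2.imwrite(n,s)
a=cv2.resize(t["image"][170:245,140:215],None,fx=5,fy=5,interpolation=2)
b=cv2.resize(t["image"][170:245,225:300],None,fx=5,fy=5,interpolation=2)
cv2.imwrite("pics/crop1.png",np.hstack([a,b]))
E
```

```text
top table z med 0.5157714087742988
 rim? [238 132  48  48 216] c ((614.2767944335938, -118.44442749023438), 66.01915740966797) 159.95013147203366
 handle 36 [527.793377   142.75929177] dir [-0.94871915  0.31612019] z [39.09780128 45.83744326 49.45989238] ext [-42.43050589  41.35962934]
 pan walls 307 ((467.3037109375, 39.721527099609375), (317.9906311035156, 148.12850952148438), 74.03795623779297)
 deck+rails 2058 ((545.0176391601562, -131.7041473388672), (298.33636474609375, 145.6238555908203), 10.927481651306152)
scene table z med -0.5499535763583481
 rim? [  0  49  98  25 374] c ((1738.74072265625, -151.43727111816406), 198.1496124267578) 160.59611137420424
 rim? [215 143  56  29 327] c ((612.9742431640625, -118.25961303710938), 68.06576538085938) 157.3238660321885
 handle 236 [523.11522115 150.97031679] dir [-0.88028663  0.47444225] z [45.18554529 46.48099761 47.82190447] ext [-44.73305256  37.21922208]
 pan walls 477 ((256.81036376953125, 283.0308837890625), (90.28022766113281, 689.4473876953125), 59.93601989746094)
 dark [268 173   2   6  12] [268.5 175.5] med [ 566.42052671 -160.79222026  102.95799619] maxz 109.62881966970758
 dark [260 175   6  12  49] [261.89795918 180.67346939] med [ 574.41137942 -147.55810883   90.43351456] maxz 92.81052953867334
 dark [283 178  10  19 142] [287.73239437 187.4084507 ] med [ 483.83739712 -134.81585225  115.70086224] maxz 136.76211188439362
 dark [309 189   7   8  18] [312.27777778 192.05555556] med [ 451.79230557 -187.12299163   94.94027938] maxz 96.87154071850898
 dark [280 206   3   2   4] [281.  206.5] med [ 473.81096856 -101.80716912   84.44125318] maxz 86.00322096093203
 dark [291 207   8   6  26] [294.88461538 209.80769231] med [ 436.16610406 -104.73317863   94.56682991] maxz 96.80620782512028
 deck+rails 2880 ((1069.837158203125, -130.61363220214844), (238.97813415527344, 1362.943603515625), 89.23870086669922)
```

View pics/crop1.png

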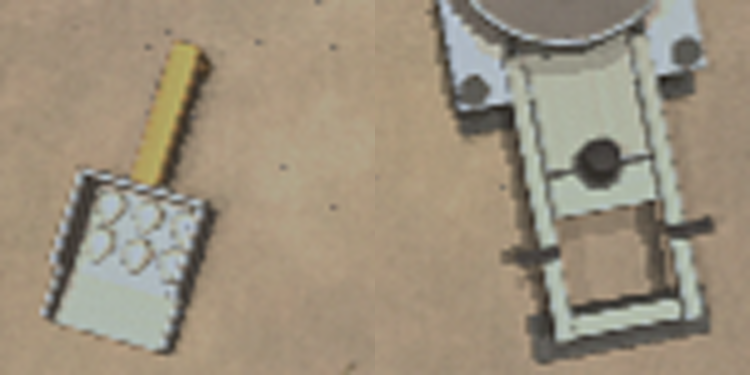

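The crop shows the handle running from (176.6,179) to (170,206) in top-image pixels, and six pebbles against the back of the pan. The gate line crosses the knob at (269,202), and the clips are at about (256,221) and (288,215). The hopper agrees in both views (66 mm radius, z 160).

```bash
cat >> h.py <<'E'
H=np.array([613.8,-118.4,160.])
def Rz(a): return np.array([[np.cos(a),-np.sin(a),0],[np.sin(a),np.cos(a),0],[0,0,1]])
def Ry(a): return np.array([[np.cos(a),0,np.sin(a)],[0,1,0],[-np.sin(a),0,np.cos(a)]])
def A(s): return np.array([[-s,0,0],[0,s,0],[0,0,-1.]])
TCP_S=np.array([-82.,0,16]); LIP_S=np.array([48.,0,9])
def tip(lip,yaw,pitch,s):
    """tool pose putting the scoop's lip at a point, nose down by pitch"""
    R=Rz(yaw)@Ry(pitch); return lip+R@(TCP_S-LIP_S), R@A(s)
E
python3 - <<'E'
from h import *
import pickle
for n,b in(("top",(170,210,160,190)),("scene",(248,280,165,198))):
    c=pickle.load(open(n+".pkl","rb")); hsv=cv2.cvtColor(c["image"],cv2.COLOR_BGR2HSV)
    m=np.zeros(hsv.shape[:2],bool); m[b[0]:b[1],b[2]:b[3]]=1
    m&=(hsv[...,1]>130)&(hsv[...,2]>(130))
    v,u=np.nonzero(m); p=world(c,u+.5,v+.5,47)[:,:2]
    r=cv2.minAreaRect(p.astype(np.float32)); l=cv2.fitLine(p.astype(np.float32),2,0,.01,.01).ravel()
    e=(p-l[2:])@l[:2]
    print(n,len(u),"rect",r,"dir",l[:2],"ends",l[2:]+l[:2]*e.min(),l[2:]+l[:2]*e.max())
    if n=="top":
        print("nose corners",world(c,[149,174],[233.6,240.4],22),"back corners",world(c,[156,182],[204.4,211],45))
        print("clips",world(c,[256,288.3],[221,215],96),"knob top",world(c,[269.6],[202.4],136))
        print("tape/eraser",world(c,[341,329],[208,166],0))
q0=read_state()["qpos"]
for y in range(90,300,15):
    o=[]
    for s in(1,-1):
        k=[inverse_kinematics(*tip(H+[0,0,25]-20*Rz(np.radians(y))[:,0],np.radians(y),p,s)) is not None for p in(0,.4,.8,1.1,1.25)]
        o.append("".join("01"[i] for i in k))
    print(y,o)
E
```

```text
Traceback (most recent call last):
cv2.error: OpenCV(4.12.0) /io/opencv/modules/imgproc/src/linefit.cpp:50: error: (-215:Assertion failed) count > 0 in function 'fitLine2D_wods'
```

```bash
python3 - <<'E'
from h import *
import pickle
for n,b in(("top",(174,207,160,190)),("scene",(248,280,165,198))):
    c=pickle.load(open(n+".pkl","rb")); hsv=cv2.cvtColor(c["image"],cv2.COLOR_BGR2HSV)
    m=np.zeros(hsv.shape[:2],bool); m[b[0]:b[1],b[2]:b[3]]=1
    m&=(hsv[...,1]>105)&(hsv[...,2]>(105 if n=="top" else 130))
    v,u=np.nonzero(m); print(n,len(u),hsv[190,174],hsv[262,180])
    if len(u)<5: continue
    p=world(c,u+.5,v+.5,47)[:,:2]
    r=cv2.minAreaRect(p.astype(np.float32)); l=cv2.fitLine(p.astype(np.float32),2,0,.01,.01).ravel()
    e=(p-l[2:])@l[:2]
    print(n,len(u),"rect",r,"dir",l[:2],"ends",l[2:]+l[:2]*e.min(),l[2:]+l[:2]*e.max())
    if n=="top":
        print("nose corners",world(c,[149,174],[233.6,240.4],22),"back corners",world(c,[156,182],[204.4,211],45))
        print("clips",world(c,[256,288.3],[221,215],96),"knob top",world(c,[269.6],[202.4],136))
        print("tape/eraser",world(c,[341,329],[208,166],0))
for y in range(90,300,15):
    o=[]
    for s in(1,-1):
        k=[inverse_kinematics(*tip(H+[0,0,25]-20*Rz(np.radians(y))[:,0],np.radians(y),p,s)) is not None for p in(0,.4,.8,1.1,1.25)]
        o.append("".join("01"[i] for i in k))
    print(y,o)
E
```

```text
top 171 [ 26 111 177] [ 18  65 160]
top 171 rect ((527.3294677734375, 142.3241729736328), (20.331279754638672, 86.67418670654297), 73.90975189208984) dir [ 0.96264905 -0.27075234] ends [485.94143619 155.23797236] [569.35692803 131.77673307]
nose corners [[405.93358896 218.44513646  22.        ]
 [385.87025613 141.95077167  22.        ]] back corners [[492.02410107 195.25005326  45.        ]
 [472.43163204 116.46185437  45.        ]]
clips [[ 439.08029544 -104.24779409   96.        ]
 [ 456.48586021 -195.86500921   96.        ]] knob top [[ 486.86905649 -141.00810635  136.        ]]
tape/eraser [[ 488.79505327 -369.76803067    0.        ]
 [ 622.80555668 -336.66907943    0.        ]]
scene 243 [16 72 67] [ 19 138 181]
scene 243 rect ((524.7498779296875, 148.2361602783203), (16.734464645385742, 86.02656555175781), 74.53363037109375) dir [ 0.9629503  -0.26967895] ends [483.32549655 159.83244236] [566.15856583 136.63463514]
90 ['11111', '11111']
105 ['11111', '11111']
120 ['11111', '11111']
135 ['11111', '11111']
150 ['11011', '11111']
165 ['11011', '11111']
180 ['11111', '11111']
195 ['11111', '11111']
210 ['11111', '11111']
225 ['11111', '11111']
240 ['11111', '11111']
255 ['11111', '11111']
270 ['11111', '11111']
285 ['11111', '11111']
```

```bash
cat >> h.py <<'E'
GRIP=np.array([518.3,147.4,0]); YAW=np.arctan2(.270,-.963)
E
python3 - <<'E'
from h import *
np.set_printoptions(precision=2,suppress=True)
for s in(1,-1):
    for z in (16,200): print("grasp",s,z,inverse_kinematics(GRIP+[0,0,z],Rz(YAW)@A(s)))
    for y in(120,164,180,200,220):
        a=np.radians(y)
        for p in(0,.4,.8,1.2):
            print(s,y,p,inverse_kinematics(*tip(H+[0,0,25]-20*Rz(a)[:,0],a,p,s)))
K=H+Rz(np.radians(10.95))@[-125,0,0]
for s in(1,-1): print("knob",K,s,inverse_kinematics([K[0],K[1],100],Rz(np.radians(10.95))@A(s)))
E
```

```text
grasp 1 16 [-0.69  0.78  0.43  1.98 -0.63  0.52 -1.65]
grasp 1 200 [-0.9   0.53  0.73  1.89 -0.44  0.9  -1.8 ]
1 120 0 [-0.26  1.08  1.22  1.35 -1.01  1.38 -1.68]
1 120 0.4 [-0.54  0.91  1.22  1.63 -0.8   0.87 -1.81]
1 120 0.8 [-0.83  0.84  1.23  1.89 -0.33  0.39 -2.32]
1 120 1.2 [-0.12  0.53 -0.25  2.03  1.58  1.26  2.21]
1 164 0 [-0.27  1.    0.92  1.19 -0.76  1.3  -1.25]
1 164 0.4 [-0.38  0.68  0.78  1.62 -0.7   0.69 -1.19]
1 164 0.8 None
1 164 1.2 [ 0.81  0.59 -1.07  2.28  2.46  1.01  2.36]
1 180 0 [-0.33  1.    0.95  1.2  -0.79  1.31 -1.01]
1 180 0.4 [-0.39  0.69  0.79  1.62 -0.84  0.75 -0.83]
1 180 0.8 [-0.7   0.9   1.39  2.01  4.39  0.98  0.01]
1 180 1.2 [ 0.99  0.6  -1.07  2.27  2.87  0.71  2.27]
1 200 0 [-0.4   0.95  0.88  1.25 -0.72  1.26 -0.74]
1 200 0.4 [-0.34  0.65  0.69  1.62 -0.87  0.81 -0.49]
1 200 0.8 [ 0.39  0.42 -0.24  1.92 -1.23  0.31  0.1 ]
1 200 1.2 [ 1.26  0.8  -1.28  2.16  3.29  0.31  2.29]
1 220 0 [-0.45  0.86  0.77  1.35 -0.61  1.17 -0.49]
1 220 0.4 [-0.28  0.62  0.58  1.62 -0.84  0.89 -0.19]
1 220 0.8 [ 0.14  0.47  0.17  1.85 -1.26  0.76  0.35]
1 220 1.2 [ 
[... 699 characters left out ...]
-1 180 0.8 [ 0.62  0.45 -0.65  1.95  1.53  0.17  0.25]
-1 180 1.2 [-0.31  0.48  0.6   2.33  3.55  0.89 -2.  ]
-1 200 0 [-0.    0.78  0.02  1.22 -0.02  1.14  1.94]
-1 200 0.4 [ 0.05  0.55  0.05  1.6  -0.32  0.66  2.24]
-1 200 0.8 [ 0.97  0.63 -1.08  1.89  0.79  0.23  1.4 ]
-1 200 1.2 [ 1.26  0.8  -1.28  2.16  3.29  0.31 -0.85]
-1 220 0 [-0.01  0.73 -0.08  1.32  0.06  1.09  2.18]
-1 220 0.4 [ 0.73  0.76 -1.07  1.56  0.57  0.85  1.87]
-1 220 0.8 [ 1.08  0.8  -1.28  1.8   0.41  0.45  2.12]
-1 220 1.2 [-0.29  0.99  1.22  2.05  4.26  1.89 -2.37]
knob [ 491.08 -142.14  160.  ] 1 [ 0.1   0.54  0.09  2.01 -0.08  0.59  2.  ]
knob [ 491.08 -142.14  160.  ] -1 [-0.23  0.61  0.55  2.03 -0.53  0.64 -0.71]
```

```bash
python3 - <<'E'
from h import *
np.set_printoptions(precision=2,suppress=True)
R=Rz(YAW)@A(-1)
movep(GRIP+[0,0,120],R); print(read_state()["time"])
print(movel(GRIP+[0,0,16.5],guard=15)); clamp()
st=read_state(); print(st["time"],st["eef_pos"],st["finger_gap"],st["gripper_force"])
movel(GRIP+[0,0,240],max_speed=200); st=read_state(); print(st["time"],st["eef_pos"],st["finger_gap"],st["ft_force"],st["qpos"])
c=camera("scene"); cv2.imwrite("pics/lift.png",c["image"])
for y in(90,105,120,135):
    a=np.radians(y)
    for p in(.2,.6,.9,1.2): print(y,p,inverse_kinematics(*tip(H+[0,0,25]-20*Rz(a)[:,0],a,p,-1)))
E
```

```text
1.9833
False
3.45 [518.57 147.62  16.87] 16.962732331679057 59.353705644607544
4.7167 [517.8  147.24 239.08] 16.792496973525953 [-0.29 -0.72 -2.41] [-0.45  0.38  0.08  1.82 -0.03  0.94  0.94]
90 0.2 [-0.1   0.63  0.5   1.58 -0.12  0.93  0.38]
90 0.6 [-0.42  0.62  0.64  1.67  0.31  0.9  -0.08]
90 0.9 [-0.6   0.68  0.67  1.71  0.61  1.   -0.41]
90 1.2 [-0.75  0.83  0.73  1.73  0.76  1.12 -0.62]
105 0.2 [-0.06  0.65  0.44  1.52 -0.11  0.91  0.61]
105 0.6 [-0.41  0.59  0.61  1.72  0.35  0.74  0.11]
105 0.9 [-0.63  0.62  0.68  1.83  0.76  0.77 -0.37]
105 1.2 [-0.82  0.75  0.75  1.9   1.    0.89 -0.73]
120 0.2 [-0.03  0.66  0.37  1.47 -0.11  0.9   0.83]
120 0.6 [-0.37  0.55  0.55  1.75  0.38  0.59  0.3 ]
120 0.9 [-0.67  0.57  0.73  1.93  0.95  0.54 -0.36]
120 1.2 [-0.86  0.69  0.8   2.06  1.37  0.69 -0.94]
135 0.2 [-0.01  0.67  0.3   1.43 -0.1   0.89  1.06]
135 0.6 [-0.31  0.51  0.48  1.78  0.35  0.46  0.56]
135 0.9 [-0.7   0.55  0.82  2.02  1.25  0.27 -0.46]
135 1.2 [-0.81  0.6   0.76  2.2   1.92  0.63 -1.28]
```

View pics/lift.png

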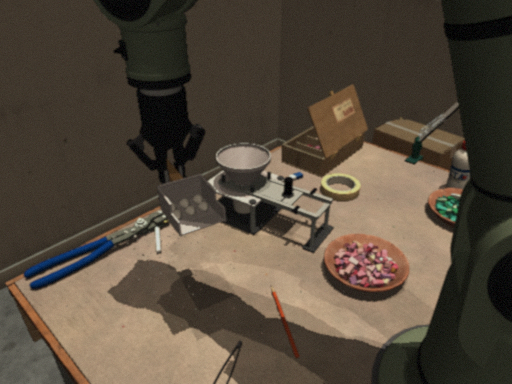

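The scoop is held level-looking with all pebbles in it: pan at about (192,205), lip edge running from roughly (181,233) to (224,213). I'll check the pitch from range data, then pour.

```bash
python3 - <<'E'
from h import *
np.set_printoptions(precision=1,suppress=True)
c=camera("scene"); P=cloud(c)
st=read_state(); R=Rz(YAW); o=np.array(st["eef_pos"])-R@TCP_S
Q=(P-o)@R   # scoop frame, if it sits as nominal
m=(c["range_z"]>0)&(abs(Q[...,1])<30)&(Q[...,2]>-40)&(Q[...,2]<30)&(Q[...,0]>-40)&(Q[...,0]<70)
q=Q[m]; print(m.sum())
for a in range(-40,70,10):
    k=q[(q[:,0]>=a)&(q[:,0]<a+10)]; print(a,len(k),np.median(k[:,2]) if len(k) else None)
E
```

```text
1129
-40 57 9.750540381029367
-30 188 8.42019273498326
-20 47 2.596998259690764
-10 171 10.363985448943339
0 203 2.658789119116051
10 111 2.0805126417607482
20 106 3.967425818370714
30 115 6.1016085545691965
40 131 7.603944637507453
50 0 None
60 0 None
```

```bash
python3 - <<'E'
from h import *
np.set_printoptions(precision=2,suppress=True)
a=np.radians(100); n=Rz(a)[:,0]
movep(*tip(H+[0,0,55]-20*n,a,.1,-1)); print(read_state()["time"],read_state()["ft_force"])
c=camera("scene"); i1=c["image"]
L=H+[0,0,22]-22*n
for p in(.2,.55,.85,1.05,1.2): movep(*tip(L,a,p,-1)); print(p,read_state()["time"])
wait(.6); i2=camera("scene")["image"]; i3=camera("top")["image"]
print(read_state()["ft_force"])
cv2.imwrite("pics/pour.png",np.vstack([np.hstack([i1[60:260,100:400],i2[60:260,100:400]]),np.hstack([cv2.resize(i3[90:240,180:330],None,fx=1.6,fy=1.6)[:200,:240],np.zeros((200,360,3),np.uint8)])]))
E
```

```text
6.3917 [-0.1  -0.21 -2.14]
0.2 6.7
0.55 7.3333
0.85 7.875
1.05 8.225
1.2 8.5417
[ 0.15 -0.84 -2.11]
```

View pics/pour.png

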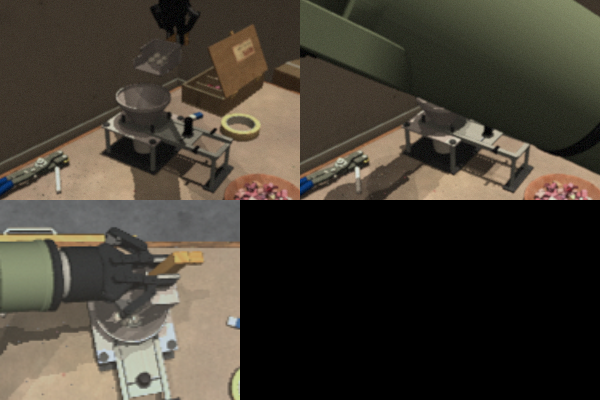

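At a pitch of 0.1 the scoop was above the hopper with its pebbles. The tipped view is hidden by the arm, and the force doesn't show a clear loss of weight. I'll tip a bit further and look with the wrist camera.

```bash
python3 - <<'E'
from h import *
np.set_printoptions(precision=2,suppress=True)
a=np.radians(100); n=Rz(a)[:,0]; L=H+[0,0,22]-22*n
movep(*tip(L,a,1.35,-1)); wait(.5)
w=camera("wrist")["image"]; t=camera("top")["image"]
print([read_state()[k] for k in("time","ft_force","qpos","eef_pos","finger_gap")])
cv2.imwrite("pics/w1.png",np.hstack([w,cv2.resize(t[100:228,220:316],(288,384),interpolation=2)]))
E
```

```text
[10.175, array([ 0.11,  0.19, -2.11]), array([-1.04,  1.17,  1.21,  1.86,  0.49,  0.71, -0.42]), array([ 621.34, -161.47,  310.39]), 16.982360825887984]
```

View pics/w1.png

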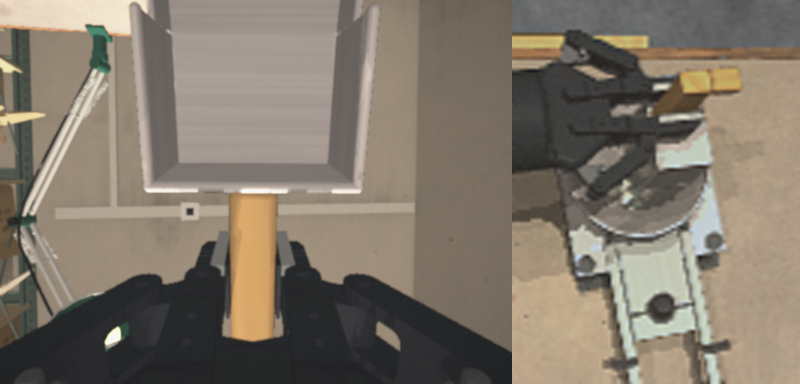

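The wrist view shows the pan empty, and the top view shows white pebbles in the hopper at about (630,190). Next I put the scoop back where it was.

```bash
python3 - <<'E'
from h import *
np.set_printoptions(precision=2,suppress=True)
a=np.radians(100); n=Rz(a)[:,0]; L=H+[0,0,30]-22*n
for p in(.9,.5): movep(*tip(L,a,p,-1))
movep(*tip(H+[0,0,60]-20*n,a,.05,-1))
movep(GRIP+[0,0,240],Rz(YAW)@A(-1))
movel(GRIP+[0,0,40],max_speed=200); print(movel(GRIP+[0,0,16.5],max_speed=50,guard=8),read_state()["eef_pos"],read_state()["time"])
open_gripper(); movel(GRIP+[0,0,150],max_speed=150)
print(read_state()["time"])
t=camera("top"); s=camera("scene"); import pickle; pickle.dump((t,s),open("after.pkl","wb"))
P=cloud(s); o=GRIP-Rz(YAW)@[-82,0,0]; Q=(P-o)@Rz(YAW)
for x0,x1 in((-125,-50),(0,15),(15,46)):
    m=(s["range_z"]>0)&(Q[...,0]>x0)&(Q[...,0]<x1)&(abs(Q[...,1])<(8 if x0<-50 else 30))&(Q[...,2]>-5)&(Q[...,2]<60); print(x0,m.sum(),np.percentile(Q[m][:,2],[10,50,90]))
im=np.hstack([cv2.resize(t["image"][125:225,225:305],(400,500),interpolation=2),cv2.resize(s["image"][130:330,150:310],(400,500),interpolation=2)])
cv2.imwrite("pics/after.png",im)
E
```

```text
True [518.1  147.37  16.85] 15.5
17.2083
-125 231 [ 0.08 46.43 47.81]
0 190 [1.3  2.71 4.28]
15 413 [0.06 5.51 8.72]
```

View pics/after.png

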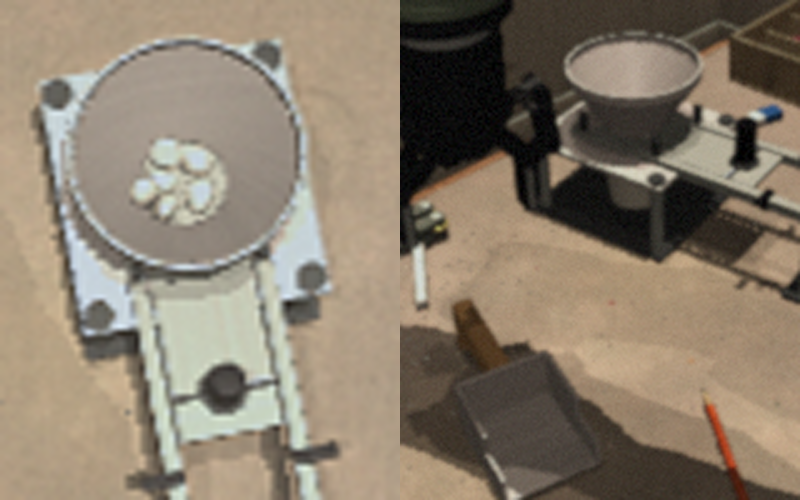

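All six pebbles are in the hopper (six blobs around (180,180) in the left panel), the gate is shut, and the scoop is flat and clear of the feeder. Next, a wrist view above the knob.

```bash
python3 - <<'E'
from h import *
import pickle
np.set_printoptions(precision=2,suppress=True)
F=np.radians(10.95); R=Rz(F)@A(-1)
movel(GRIP+[0,0,260],max_speed=200)
movep([480,-145,260],R); wait(.2)
c=camera("wrist"); pickle.dump(c,open("w.pkl","wb")); cv2.imwrite("pics/w2.png",c["image"]); st=read_state(); print(st["time"],st["eef_pos"],st["qpos"])
K=H+Rz(F)@[-125,0,0]; M=H+Rz(F)@[-175,0,0]
Mi=np.linalg.inv(c["cam_to_world"])
for n,p in(("knobtop",[*K[:2],136]),("mark",[*M[:2],96])):
    q=Mi[:3,:3]@p+Mi[:3,3]; print(n,p,"px",c["cx"]+c["fx"]*q[0]/-q[2],c["cy"]-c["fy"]*q[1]/-q[2])
E
```

```text
19.9417 [ 480.09 -144.78  259.97] [-0.37  0.36  0.71  1.91 -0.28  0.97 -0.91]
knobtop [np.float64(491.075834761098), np.float64(-142.1440364389606), 136] px 252.6846769259699 173.85021331721845
mark [np.float64(441.9861686655372), np.float64(-151.6416510145448), 96] px 252.58610789146766 215.314419011543
```

View pics/w2.png

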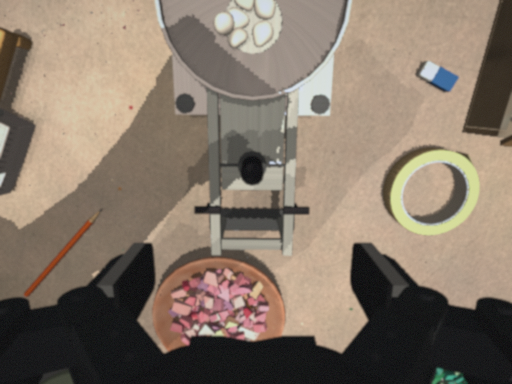

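The wrist view shows the knob at (252,170), the knob line at row 165, the clips at (208,210) and (295,210), and the feeder square in the image. I'll cast those and refine.

```bash
python3 - <<'E'
from h import *
import pickle
np.set_printoptions(precision=1,suppress=True)
c=pickle.load(open("w.pkl","rb")); F=np.radians(10.95)
g=cv2.cvtColor(c["image"],cv2.COLOR_BGR2GRAY)
def blob(b,th):
    m=np.zeros(g.shape,np.uint8); m[b[0]:b[1],b[2]:b[3]]=g[b[0]:b[1],b[2]:b[3]]<th
    v,u=np.nonzero(m); return len(u),u.mean()+.5,v.mean()+.5,u.min(),u.max(),v.min(),v.max()
loc=lambda p:(p-[*H[:2],0])@Rz(F)
for n,b,z in(("clipL",(203,217,196,209),96),("clipR",(203,217,297,309),96),("clip bar in rails",(203,220,225,280),96),("knob",(145,190,238,268),136)):
    r=blob(b,45); print(n,r,loc(world(c,r[1],r[2],z)))
print("line",loc(world(c,[228,280],[165.5,165.5],91.5)),"knob top",loc(world(c,[252.5],[174],136)))
P=cloud(c)
m=(c["range_z"]>0)&(P[...,2]>130)&(P[...,2]<142)&(abs(loc(P)[...,1])<25)&(abs(loc(P)[...,0]+125)<30)
print("knob top by range",m.sum(),loc(P[m]).mean(0),loc(P[m]).min(0),loc(P[m]).max(0))
m=(c["range_z"]>0)&(P[...,2]>155)&(P[...,2]<165); q=P[m]; print("rim",cv2.minEnclosingCircle(q[abs(loc(q)[:,0])<80][:,:2].astype(np.float32)))
E
```

```text
clipL (65, np.float64(202.5), np.float64(209.26923076923077), np.int64(196), np.int64(208), np.int64(205), np.int64(211)) [[-168.8   49.3   96. ]]
clipR (11, np.float64(303.3181818181818), np.float64(212.04545454545453), np.int64(297), np.int64(306), np.int64(211), np.int64(212)) [[-171.5  -50.    96. ]]
clip bar in rails (365, np.float64(254.7082191780822), np.float64(213.5246575342466), np.int64(226), np.int64(279), np.int64(209), np.int64(218)) [[-173.1   -2.1   96. ]]
knob (585, np.float64(251.95982905982905), np.float64(167.83675213675212), np.int64(240), np.int64(263), np.int64(153), np.int64(183)) [[-119.9    0.6  136. ]]
line [[-126.    23.7   91.5]
 [-125.9  -26.3   91.5]] knob top [[-125.1    0.2  136. ]]
knob top by range 432 [-124.8    0.8  135.4] [-135.1   -8.7  130.3] [-115.7   10.7  137.5]
rim ((609.2559814453125, -119.29106140136719), 65.53636932373047)
```

The knob (local x -125, y about 0.7) agrees with the model. Now I grip it and pull.

```bash
cat >> h.py <<'E'
F=np.radians(10.95)
def fp(x,y,z): return H*[1,1,0]+Rz(F)@[x,y,z]
E
python3 - <<'E'
from h import *
import pickle
np.set_printoptions(precision=2,suppress=True)
f0=np.array(read_state()["ft_force"])
movel(fp(-125,.6,200)); print(movel(fp(-125,.6,100.5),max_speed=100,guard=10)); clamp(); wait(.2)
st=read_state(); print(st["time"],st["finger_gap"],st["gripper_force"],Rz(F).T@(np.array(st["ft_force"])-f0),st["eef_pos"])
print(movel(fp(-174,.6,100.5),max_speed=50)); wait(.5)
st=read_state(); print(st["time"],st["finger_gap"],st["gripper_force"],Rz(F).T@(np.array(st["ft_force"])-f0),Rz(F).T@(np.array(st["eef_pos"])-fp(0,0,0)))
o=[camera(n) for n in("scene","top","wrist")]; pickle.dump(o,open("pull.pkl","wb"))
im=np.hstack([cv2.resize(o[0]["image"][130:250,190:350],(800,600)[:2],interpolation=2)]); cv2.imwrite("pics/pull.png",im)
E
```

```text
False
22.4667 18.583049688657 58.41001331806183 [-0.31 -1.36  4.85] [ 491.12 -142.09  100.77]
False
24.1 18.347569422617802 58.49521994590759 [ 9.3  -0.62 -2.48] [-172.7     0.34  100.79]
```

View pics/pull.png

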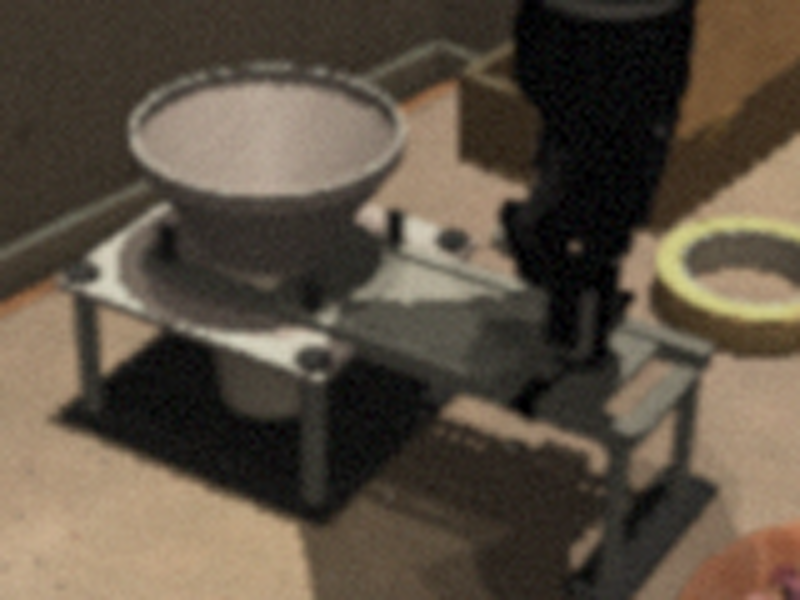

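The knob is gripped, with the collar at the near clip (530,395). I'll use the last picture to check the hopper contents and the clip alignment.

```bash
python3 - <<'E'
from h import *
import pickle
o=pickle.load(open("pull.pkl","rb"))
cv2.imwrite("pics/last.png",np.hstack([cv2.resize(o[1]["image"][125:245,225:305],(340,510),interpolation=2),cv2.resize(o[2]["image"][0:240,145:365],(460,510),interpolation=2)]))
E
```

```text
(no output)
```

View pics/last.png

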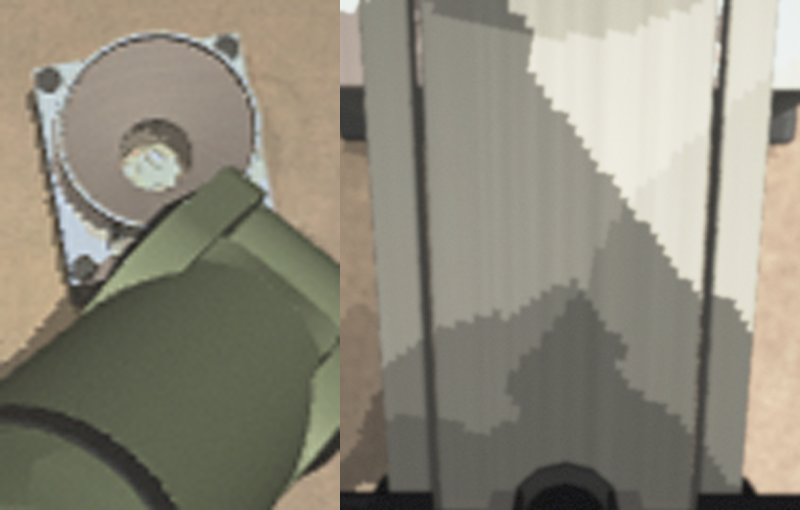

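```bash
python3 - <<'E'
from h import *
movel(fp(-175.3,.6,100.5),max_speed=30); wait(.4)
st=read_state(); print(st["time"],st["finger_gap"],Rz(F).T@(np.array(st["eef_pos"])-fp(0,0,0)))
t=camera("top"); P=cloud(t); L=(P-fp(0,0,0))@Rz(F)
b=(np.hypot(L[...,0],L[...,1])<35)&(t["range_z"]>0)
g=cv2.cvtColor(t["image"],cv2.COLOR_BGR2GRAY)
y,x=np.nonzero((abs(P[...,0]-610)<60)&(abs(P[...,1]+118)<60)&(P[...,2]<140)&(t["range_z"]>0))
for r in range(150,175,2): print(r,[(int(P[r,c,2]),int(g[r,c])) for c in range(250,276,2)])
E
```

```text
24.9 18.753450168962964 [-173.96259254    0.36709149  100.80044992]
150 [(118, 153), (112, 153), (108, 152), (107, 156), (103, 155), (101, 153), (102, 153), (103, 152), (108, 149), (108, 148), (113, 147), (115, 145), (123, 143)]
152 [(115, 151), (107, 150), (107, 152), (100, 155), (97, 152), (93, 153), (95, 150), (97, 149), (100, 148), (104, 148), (108, 144), (113, 143), (117, 141)]
154 [(112, 151), (99, 149), (96, 154), (94, 122), (60, 75), (58, 83), (58, 84), (61, 81), (91, 112), (97, 147), (105, 143), (110, 141), (113, 139)]
156 [(109, 150), (100, 152), (93, 123), (49, 108), (44, 134), (44, 108), (46, 94), (43, 95), (51, 94), (96, 100), (97, 144), (109, 141), (115, 139)]
158 [(105, 148), (101, 148), (43, 128), (35, 129), (28, 125), (25, 123), (27, 135), (27, 94), (39, 95), (51, 92), (94, 133), (105, 136), (112, 137)]
160 [(103, 145), (92, 147), (28, 126), (25, 165), (22, 171), (28, 195), (22, 178), (26, 198), (30, 91), (38, 90), (95, 125), (102, 138), (109, 137)]
162 [(104, 143), (96, 144), (23, 168), (27, 201), (20, 204), (22, 181), (22, 205), (26, 194), (22, 147), (27, 90), (96,
[... 263 characters left out ...]
), (23, 201), (24, 160), (93, 134), (102, 129), (111, 131), (117, 133)]
168 [(118, 137), (110, 136), (101, 133), (93, 154), (24, 198), (25, 201), (23, 191), (20, 137), (98, 159), (100, 128), (107, 128), (119, 128), (475, 109)]
170 [(127, 134), (120, 131), (113, 133), (106, 130), (98, 130), (94, 129), (98, 126), (100, 129), (106, 130), (112, 130), (117, 96), (482, 96), (481, 104)]
172 [(134, 132), (131, 130), (126, 133), (116, 131), (112, 131), (109, 132), (110, 131), (110, 130), (117, 98), (457, 48), (493, 113), (490, 105), (486, 104)]
174 [(148, 164), (141, 129), (134, 129), (130, 130), (127, 127), (125, 131), (123, 133), (455, 57), (462, 61), (503, 107), (500, 106), (497, 105), (492, 104)]
```

Every bright surface seen through the outlet lies at z 20–28 mm, so the pebbles are in the cup and none are left on the cone. The pull is about 49 mm and the knob is still held.

```bash
python3 -c "
from workcell import *
print(finish_job())"
```

```text
the job is handed in; nothing more can be done
None
```

The job is handed in: all six pebbles went into the hopper with the gate shut and now look to be in the cup, the empty scoop is flat on the table clear of the feeder, and the gripper still holds the knob about 49 mm out, which is within the 44–56 mm mark.

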